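# Clear the ear defenders and hold the sprung length rod at its mark

### The job

Someone left the ear defenders standing over the sprung length gauge: hang them by the headband over the steel rail, one cup on each side, and let go of them. Then take the gauge's black grip, pull the rod out against its spring until the yellow pointer is level with the red mark, and finish while still holding it steady there. Leave everything else on the bench where it is.

Things in the scene. Friction and masses are not known exactly. Their poses are not given: they have to be found in the camera images.
- muffs_crown (a point): Middle of the grey pad on the crown of the ear defenders' stiff black headband, 140 mm above the cups' undersides, 7.5 mm below the pad's top, 12.5 mm above the band's underside. z up, x from cup to cup, y along the band's width. Pad 46 mm long (x); pad and band 34 mm wide (y). Gripped along y from above, tips at most 17 mm below the pad's top, the fingers stay clear of the rail.
- muffs: The ear defenders: two red cups joined by the arched headband, rigid, 0.19 to 0.32 kg, 189 (x) by 62 (y) by 147.5 mm high, 116 mm clear between the cups, cups 74 mm high. They start standing on the bench on the cups' flat undersides, the band arching over the gauge's track. Origin midway between the cups' undersides, axes as for muffs_crown.
- rail: Fixed hanging rail: a round steel bar, 14 mm thick, on two end posts. The bar is 220 mm long and runs along y; its axis is 155 mm above the bench. The origin is on the bench below the bar's middle; z is up. Nothing stands under the bar between the posts.
- rod_grip (a point): Middle of the upright round black grip at the end of the sprung telescoping rod, 70 mm above the bench. The grip is 22 mm thick, from 18 to 100 mm above the bench. x is the way the rod pulls out of its dark steel tube, z up. The tube's brass mouth (top 49 mm above the bench) lies 40 mm behind the grip's axis when the rod is home.
- rod_pointer (a point): Tip of the yellow pointer at the foot of the grip, 15 mm above the bench, 22 mm to the -y side of the grip's axis and at the same place along x. It moves with the grip.
- gauge: Fixed length gauge: a flat aluminium track 500 by 44 mm, 8 mm thick, with the rod's tube at one end. Origin on the bench under the grip's home position; x along the track, the way the rod pulls out; z up.
- rod (a joint): How far the rod is pulled out, m: 0 is home, 0.20 is the stop. A spring pulls it back with 4 N at home, rising by 0.45 N for each cm (about 9 N at 120 mm, 12 N at 170 mm); let go, it springs home.
- mark: The length mark: a fixed red block beside the track, 12 mm along the track (x), 16 mm across, 20 mm high. Its origin is the centre of its underside, on the bench; x as for the gauge. It stands 120 to 170 mm from the grip's home, 32 mm to the -y side of the track's middle line, clear of the grip's path.
- glue: White glue bottle, 60 mm thick, 130 mm high, standing; origin under its middle. Leave alone.
- tray: Blue open tray 130 by 170 by 50 mm with two wooden blocks; origin under its middle. Leave alone.
- block_a: Wooden block 60 by 25 by 20 mm in the blue tray; origin under its middle. Leave alone.
- block_b: Wooden block 50 by 30 by 22 mm in the blue tray; origin under its middle. Leave alone.
- offcut: Brown wooden offcut 50 by 120 by 30 mm, lying; origin under its middle. Leave alone.
- square: Try square: dark wooden stock 110 mm long, 16 mm high (origin under its middle), steel blade along its x. Leave alone.
- hammer: Hammer lying on the bench near the robot; origin under its middle. Leave alone.
- pot: Blue ceramic pot 76 mm wide, 90 mm high; origin under its middle. Leave alone.
Not all that is in view belongs to the job. There is more than one size of the muffs; the one meant has the size given above.

How it is judged (in metres and radians):
On the way, in this order (a step that is already met when the one before it is completed fails the run):
1. the ear defenders hang from the rail by the headband, let go and still (x of muffs_crown in the frame of rail between -0.03 and 0.03 m and y of muffs_crown in the frame of rail between -0.09 and 0.09 m and height (world z) of muffs_crown between 0.163 and 0.19 m and angle between muffs_crown's own z axis and vertical below 0.3 rad and angle between the y axis of muffs_crown and the y axis of rail, either way round below 0.6 rad and contact force between muffs and rail above 0.8 N and contact force between muffs and the fingers below 0.1 N and linear speed of muffs below 0.04 m/s), for 0.2 s.
2. the rod is held at the mark by the gripper (x of rod_pointer in the frame of mark between -0.006 and 0.006 m and contact force between the fingers and rod above 3 N and velocity of joint rod between -0.02 and 0.02 m/s and contact force between rod and muffs below 0.3 N), for 0.3 s.
At the end, for the whole second after the job is handed in: Pointer within 6 mm of the red mark's middle along the track, rod still (under 20 mm/s), held by the fingers (over 3 N), clear of the ear defenders; these hang at rest, untouched, crown on the rail: 30 mm across, 90 mm along, tilt under 0.3 rad, turn under 0.6 rad (all of step 1 and all of step 2); the arm keeps its last pose, push and grip.
It fails at once if something else on the bench was moved more than 30 mm or knocked over (distance of any of glue, tray, block_a, block_b, offcut, square, hammer, pot from where it was at the start of the episode above 0.03 m or angle between any of glue, pot's own z axis and vertical above 0.5 rad).
It also fails if it takes over 64 s, if anything falls off the work surface, if the arm or the gripper's body presses on something with over 40 N, if the wrist force passes 120 N, or if a joint passes its speed limit or range.

### The arm

A 6-joint arm with a two-finger parallel gripper is mounted at the origin on the work surface. World frame = base frame: x ahead of the robot, y to its left, z up, the work surface at z = 0. Lengths are in m, angles in degrees, forces in N, time in s.
With the tool pointing down it reaches from about 0.25 to 0.775 m from the base axis. Payload 4 kg.
Tool frame: the origin (TCP) lies at the very end of the fingers, on their centre line; the grasp point (between the pads) lies grip_point_offset behind it (grip_point_offset is the distance from the TCP to the grasp point, in m); z points along the fingers, y is the direction in which the jaws open and shut (so a half turn about z gives the same grasp; the last joint's range is limited). The gripper opens to 85 mm and grips with 20 to 120 N. Pads are 22 mm wide; open, the fingers measure 114 mm over their backs; the gripper's body (76 mm by 85 mm) begins 54 mm behind the grasp point. The pads swing forward as they close: fully open they stand 13 mm farther back than shut.
Start: joints at [68.405, 4.996, 78.535, -0, 96.463, -5.907], TCP at [0.149, 0.53, 0.2] pointing down, gripper open.
Joint ranges: [-177.83, 177.83], [-43.37, 116.18], [15.69, 146.23], [-61.86, 241.86], [9.47, 152.12], [-147.06, 147.06]. Speed limits (degrees/s): [159.86, 159.86, 180, 180, 180, 180].

### API

Orientations are given as a 3x3 rotation matrix whose columns are the frame's x, y, z axes.
In Python, from bench import observe, grab_frame, job_done, grip_point_offset gives the robot as it stands.
- The arm moves only by the tool servo_tool, never from a script. Its argument "deltas" is a list of rows, each a list of 7 numbers: the shift along the tool's x, y, z in m, then the turn, a rotation vector about the tool's x, y, z in rad, then the finger opening in m, from 0 to 0.0854. A call has 1 to 10 rows; each row is the pose to reach, as a shift and turn from the pose measured when the call began, along the tool's axes at that moment; what a row does not reach only later rows make up. A row lasts 1/12 s, in which the tool goes at most 41.7 mm and 7.16 degrees, less where a joint would pass 70% of its speed; a pose out of reach is approached as far as the arm can. A call with a gripper value outside its range is refused whole. The fingers move at their own pace and stop on an object; the grip force is fixed at half the most. Time passes only in rows, so rows that repeat a pose let the fingers close. It gives the time, the measured TCP pose, the force and the opening at its end, in the units of the state.
- observe(): the state, without advancing time (a new reading comes with each control period).
- grab_frame(name): name is "side" or "top" or "wrist"; returns a dict with "img" (480x640x3 uint8, blue, green, red), "intrinsics" (3x3 intrinsics, pixels), "R" (3x3) and "t" (3): a world point X has camera coordinates R X + t; the wrist camera has in their place "hand_eye" (4x4, takes a point from camera to tool coordinates, whose origin is the TCP and whose axes are the flange's). Camera axes: x right, y down, z forward; pixel columns grow to the right and rows downward; lengths in m; the calibration is good to about 2 mm. The wrist camera is an equidistant fisheye: a pixel r from the principal point sees the ray r / f radians off the axis. A picture is of the moment at which its call begins: read the wrist's pose just before it. There is no depth.
- job_done(): hands the job in, once; it reports no verdict.
The state is a dict: "time": time; "joint_pos": joint angles; "joint_velocities": joint speeds; "tau": joint torques, N m; "tcp_pos": TCP position; "tool_rot": TCP orientation; "contact_force": force on the tool from outside, world axes, zero at the start; "torque": the same for the moment, N m; "finger_gap": finger opening in m.
Only numpy, scipy, OpenCV 4.12 (cv2) and the standard library are available. Lean on these libraries where they do the work, as an engineer would, in place of code of your own. Each camera call takes 0.05 s, during which the arm holds its last target.

## Working session

There is one attempt and no reset: what is moved stays moved. The work goes in short steps, Python scripts to look and compute and a tool call to move; the robot and the scene stay as the last step left them, time stands still between calls to the robot, and variables do not carry over. Pictures are saved under pics/ and viewed, and the job is handed in when it is done.

Besides the shell and the picture viewer there is one more tool, called after "Emit:" as a command line: name --pt "numbers of a row" for each row, then --argument value for the rest. servo_tool: Moves the arm, as the interface text tells. Its arguments: {"type":"object","properties":{"deltas":{"type":"array"}},"required":["deltas"]}

```bash
mkdir -p pics; ls; python3 - <<'E'
from bench import observe, grab_frame, grip_point_offset
import cv2,numpy as np
print(grip_point_offset)
s=observe();print(s)
for n in("side","top","wrist"):
    f=grab_frame(n);cv2.imwrite(f"pics/{n}0.png",f["img"]);print(n,f["intrinsics"],f.get("R"),f.get("t"),f.get("hand_eye"))
E
```

```text
pics
0.0187
{'time': 0.0, 'joint_pos': array([ 6.84066183e+01,  5.03999829e+00,  7.86268055e+01, -5.14262862e-04,
        9.64612115e+01, -5.90727836e+00]), 'joint_velocities': array([-0.05316122, -0.07101387, -0.03017948,  0.03648068, -0.00689993,
        0.02258193]), 'tau': array([-5.93405130e-04, -3.51864302e+01, -3.13271642e+01, -2.14264460e-04,
        1.07899777e-02, -8.55432461e-06]), 'tcp_pos': array([0.14849961, 0.52898238, 0.19911246]), 'tool_rot': array([[-9.62756990e-01,  2.70367002e-01, -8.13962769e-04],
       [ 2.70368137e-01,  9.62754767e-01, -2.08076341e-03],
       [ 2.21076772e-04, -2.22333911e-03, -9.99997504e-01]]), 'contact_force': array([-0.49941194, -1.34275917, -0.5043207 ]), 'torque': array([0.00947106, 0.0339249 , 0.03505209]), 'finger_gap': 0.08542808913019576}
side [[486.86471057   0.         325.03505013]
 [  0.         486.86471057 236.68113586]
 [  0.           0.           1.        ]] [[-0.98371523 -0.17802922 -0.02469702]
 [-0.08352208  0.57446552 -0.81425637]
 [ 0.15914901 -0.79893364 -0.57997985]] [0.46875427 0.17169208 0.98576886] None
top [[537.35607106   0.         319.35076806]
 [  0.         537.35607106 246.36479658]
 [  0.           0.           1.        ]] [[-0.01105758 -0.99962621  0.02500329]
 [-0.99183402  0.00778734 -0.12729743]
 [ 0.12705514 -0.02620672 -0.99154939]] [-0.10242275  0.48018192  1.19764213] None
wrist [[371.64829954   0.         319.80434135]
 [  0.         371.64829954 232.31624771]
 [  0.           0.           1.        ]] None None [[ 4.29683935e-05 -9.60473935e-01 -2.78369930e-01  7.10946201e-02]
 [ 9.99999686e-01  2.61542263e-04 -7.48055463e-04 -4.11549775e-04]
 [ 7.91293275e-04 -2.78369811e-01  9.60473645e-01 -1.73643974e-01]
 [ 0.00000000e+00  0.00000000e+00  0.00000000e+00  1.00000000e+00]]
```

View pics/top0.png

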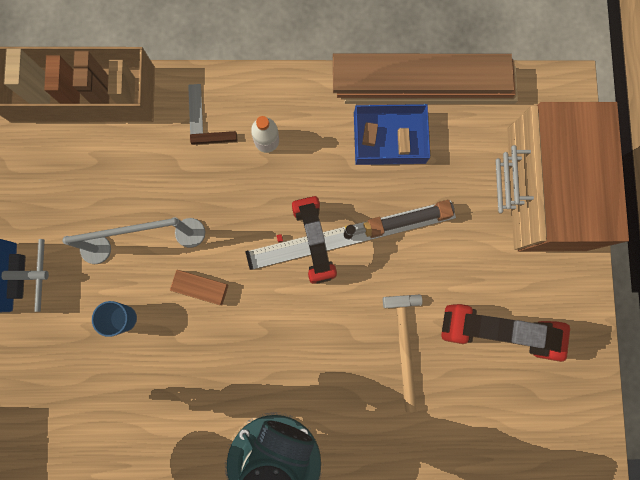

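View pics/side0.png

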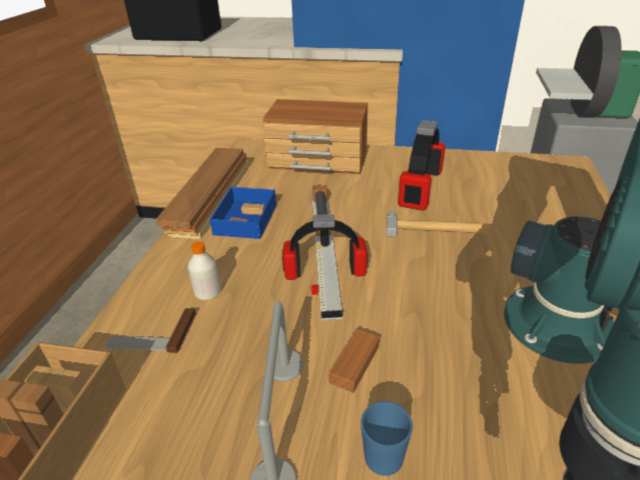

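View pics/wrist0.png

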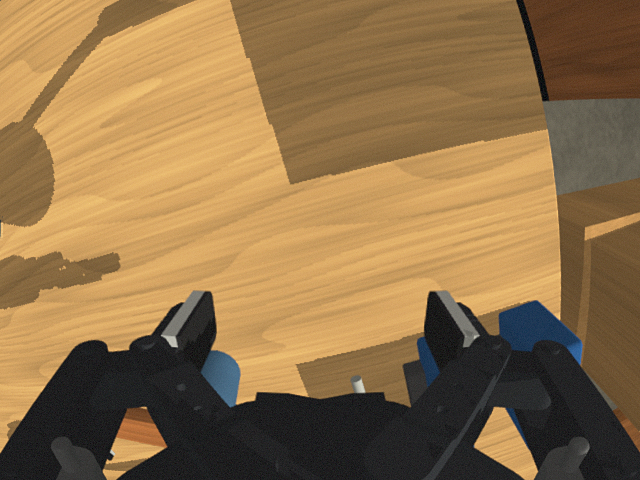

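```bash
python3 - <<'E'
import cv2,numpy as np
t=cv2.imread("pics/top0.png");s=cv2.imread("pics/side0.png")
cv2.imwrite("pics/c1.png",cv2.resize(t[180:300,235:475],None,fx=3.3,fy=3.3,interpolation=cv2.INTER_CUBIC))
cv2.imwrite("pics/c2.png",cv2.resize(t[200:280,50:220],None,fx=4.5,fy=4.5,interpolation=cv2.INTER_CUBIC))
cv2.imwrite("pics/c3.png",cv2.resize(s[170:330,260:400],None,fx=3.7,fy=3.7,interpolation=cv2.INTER_CUBIC))
E
```

```text
(no output)
```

View pics/c1.png

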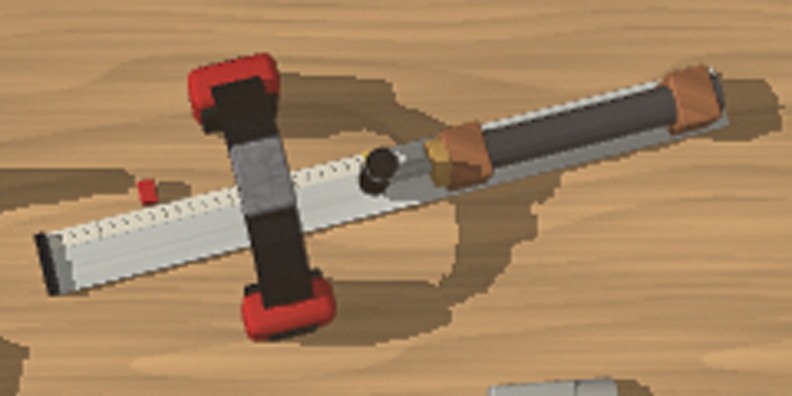

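View pics/c2.png

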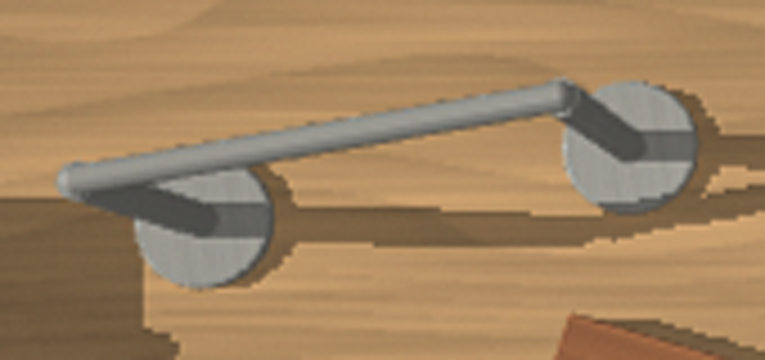

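View pics/c3.png

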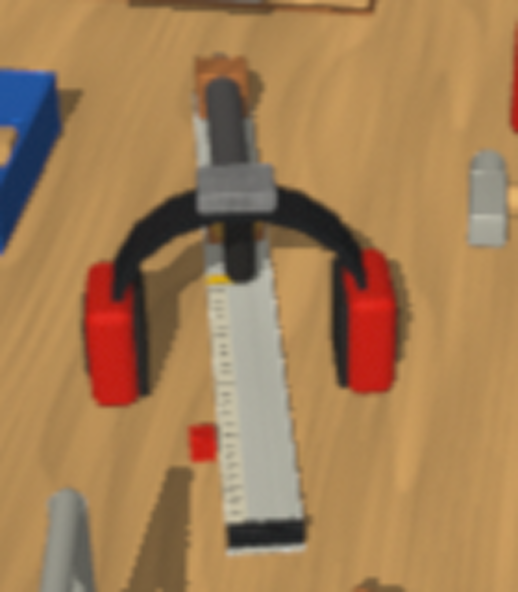

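```bash
cat > h.py <<'E'
import numpy as np,cv2
from bench import grab_frame,observe
C={}
def cam(n):
    if n not in C: C[n]=grab_frame(n)
    return C[n]
K={'top':None}
def plane(n,u,v,z):
    f=cam(n);d=f['R'].T@np.linalg.inv(f['intrinsics'])@np.array([u,v,1.]);c=-f['R'].T@f['t']
    return c+d*(z-c[2])/d[2]
def tri(p):
    A=[];b=[]
    for n,u,v in p:
        f=cam(n);d=f['R'].T@np.linalg.inv(f['intrinsics'])@np.array([u,v,1.]);d/=np.linalg.norm(d);c=-f['R'].T@f['t']
        P=np.eye(3)-np.outer(d,d);A.append(P);b.append(P@c)
    return np.linalg.lstsq(np.vstack(A),np.hstack(b),rcond=None)[0]
def proj(n,X):
    f=cam(n);q=f['intrinsics']@(f['R']@np.asarray(X)+f['t']);return q[:2]/q[2]
E
python3 - <<'E'
from h import *
np.set_printoptions(precision=4,suppress=True)
c1=lambda u,v:(235+(u+.5)/3.3-.5,180+(v+.5)/3.3-.5)
c2=lambda u,v:(50+(u+.5)/4.5-.5,200+(v+.5)/4.5-.5)
c3=lambda u,v:(260+(u+.5)/3.7-.5,170+(v+.5)/3.7-.5)
for n in('top','side'):print('cam',n,-cam(n)['R'].T@cam(n)['t'])
pad=[plane('top',*c1(*p),.1475) for p in[(230,147),(283,135),(297,208),(247,220)]]
for p in pad:print('pad',p)
pc=np.mean(pad,0);print('padc',pc)
pads=[plane('side',*c3(*p),.1475) for p in[(202,166),(272,166),(275,197),(197,193)]]
for p in pads:print('pad s',p)
print(np.mean(pads,0))
# rail ends axis
a=plane('top',*c2(72,181),.155);b=plane('top',*c2(565,96),.155);print('rail',a,b,np.linalg.norm(a-b),(a+b)/2,np.degrees(np.arctan2(*(a-b)[:2][::-1])))
# grip top
print('grip top',plane('top',*c1(380,162),.1))
print('mark top',plane('top',*c1(148,190),.02))
# track ends corners z=.008
for p in[(37,235),(55,295),(727,120),(715,70)]:print('track',plane('top',*c1(*p),.008))
# red cup extents: both muffs in top
hsv=cv2.cvtColor(cam('top')['img'],cv2.COLOR_BGR2HSV)
m=((hsv[...,0]<6)|(hsv[...,0]>174))&(hsv[...,1]>190)&(hsv[...,2]>90)
nn,l,st,ce=cv2.connectedComponentsWithStats(m.astype(np.uint8))
for i in range(1,nn):
  if st[i,4]>15:print(st[i],ce[i],plane('top',*ce[i],.074))
hsv=cv2.cvtColor(cam('side')['img'],cv2.COLOR_BGR2HSV)
m=((hsv[...,0]<6)|(hsv[...,0]>174))&(hsv[...,1]>190)&(hsv[...,2]>90)
nn,l,st,ce=cv2.connectedComponentsWithStats(m.astype(np.uint8))
for i in range(1,nn):
  if st[i,4]>15:print('side',st[i],ce[i],plane('side',*ce[i],.01))
E
```

```text
cam top [ 0.323  -0.0747  1.2512]
cam side [0.3186 0.7724 0.7231]
pad [ 0.5111 -0.0732  0.1475]
pad [ 0.5186 -0.1067  0.1475]
pad [ 0.472  -0.115   0.1475]
pad [ 0.4646 -0.0835  0.1475]
padc [ 0.4916 -0.0946  0.1475]
pad s [ 0.5147 -0.0991  0.1475]
pad s [ 0.4739 -0.1049  0.1475]
pad s [ 0.4668 -0.0729  0.1475]
pad s [ 0.5119 -0.0706  0.1475]
[ 0.4918 -0.0869  0.1475]
rail [0.4809 0.413  0.155 ] [0.5184 0.1922 0.155 ] 0.22392639251036722 [0.4997 0.3026 0.155 ] 99.6536753371642
grip top [ 0.5086 -0.1718  0.1   ]
mark top [ 0.5027 -0.0154  0.02  ]
track [0.4731 0.0633 0.008 ]
track [0.4306 0.0504 0.008 ]
track [ 0.5521 -0.4293  0.008 ]
track [ 0.5887 -0.4222  0.008 ]
[292 201   6  11  24] [293.625 205.375] [ 0.5663 -0.0495  0.074 ]
side [431 143  13  31 112] [439.7143 153.2946] [ 0.2255 -0.7282  0.01  ]
side [398 172  33  38 735] [414.7741 188.8327] [ 0.2988 -0.4831  0.01  ]
side [353 237  14  39 420] [359.8619 257.9667] [ 0.4169 -0.1362  0.01  ]
side [283 241  14  39 411] [289.2068 261.4647] [ 0.5802 -0.0984  0.01  ]
side [311 285   7  10  55] [314.4    289.3091] [ 0.5019 -0.0107  0.01  ]
```

Two ear defenders are in view. A stands over the gauge, pad at top (315,236), with cups about 167 mm apart centre to centre (about 189 mm overall). B is at top (505,332), with cups about 256 mm apart. A fits the description, and the enlarged crops c1 and c3 confirm it. The mark is about 153 mm from home, and the rail runs at about 99.7°.

```bash
cat > go.py <<'E'
import sys
import numpy as np
from scipy.spatial.transform import Rotation as Ro
from bench import observe
def delta(p,yaw,s=None):
    s=s or observe();R=s['tool_rot'];a=np.radians(yaw)
    y=np.array([np.cos(a),np.sin(a),0]);z=np.array([0,0,-1.]);x=np.cross(y,z)
    T=np.column_stack([x,y,z])
    return np.r_[R.T@(np.array(p)-s['tcp_pos']),Ro.from_matrix(R.T@T).as_rotvec()]
if __name__=='__main__':
    v=list(map(float,sys.argv[1:]));print(np.round(delta(v[:3],v[3]),4).tolist(), observe()['time'])
E
python3 go.py .491 -.0935 .26 103; python3 go.py .491 -.0935 .2 103
```

```text
[-0.498, -0.5071, -0.0598, -0.001, -0.0004, -0.5007] 0.25
[-0.498, -0.507, 0.0002, -0.001, -0.0004, -0.5007] 0.25
```

Emit:
servo_tool --pt "-0.498 -0.507 -0.06 -0.001 0 -0.5 0.085" --pt "-0.498 -0.507 -0.06 -0.001 0 -0.5 0.085" --pt "-0.498 -0.507 -0.06 -0.001 0 -0.5 0.085" --pt "-0.498 -0.507 -0.06 -0.001 0 -0.5 0.085" --pt "-0.498 -0.507 -0.06 -0.001 0 -0.5 0.085" --pt "-0.498 -0.507 -0.06 -0.001 0 -0.5 0.085" --pt "-0.498 -0.507 -0.06 -0.001 0 -0.5 0.085" --pt "-0.498 -0.507 -0.06 -0.001 0 -0.5 0.085" --pt "-0.498 -0.507 -0.06 -0.001 0 -0.5 0.085" --pt "-0.498 -0.507 -0.06 -0.001 0 -0.5 0.085"

```text
time: 1.08
tcp_pos: [0.3441, 0.1733, 0.2349]
tool_rot: [[-0.974, -0.225, 0.001], [-0.225, 0.974, 0.0], [-0.001, 0.0, -1.0]]
contact_force: [1.5, -0.5, -0.2]
finger_gap: 0.0851
```

```bash
python3 go.py .491 -.0935 .24 103
```

```text
[-0.0832, -0.293, -0.0051, 0.0002, 0.0008, -0.0002] 1.0833
```

Emit:
servo_tool --pt "-0.083 -0.293 -0.005 0 0 0 0.085" --pt "-0.083 -0.293 -0.005 0 0 0 0.085" --pt "-0.083 -0.293 -0.005 0 0 0 0.085" --pt "-0.083 -0.293 -0.005 0 0 0 0.085" --pt "-0.083 -0.293 -0.005 0 0 0 0.085" --pt "-0.083 -0.293 -0.005 0 0 0 0.085" --pt "-0.083 -0.293 -0.005 0 0 0 0.085" --pt "-0.083 -0.293 -0.005 0 0 0 0.085" --pt "-0.083 -0.293 -0.005 0 0 0 0.085" --pt "-0.083 -0.293 -0.005 0 0 0 0.085"

```text
time: 1.92
tcp_pos: [0.4905, -0.0936, 0.2393]
tool_rot: [[-0.975, -0.223, -0.001], [-0.223, 0.975, 0.002], [0.0, 0.002, -1.0]]
contact_force: [0.6, 1.4, -0.1]
finger_gap: 0.0851
```

```bash
cat >> h.py <<'E'
def wproj(s,f,X):
    H=f['hand_eye'];P=s['tool_rot'].T@(np.asarray(X)-s['tcp_pos']);c=H[:3,:3].T@(P-H[:3,3])
    th=np.arctan2(np.hypot(c[0],c[1]),c[2]);k=f['intrinsics'];d=c[:2]/np.hypot(*c[:2])
    return np.array([k[0,2],k[1,2]])+k[0,0]*th*d
def wplane(s,f,u,v,z):
    k=f['intrinsics'];q=np.array([u-k[0,2],v-k[1,2]])/k[0,0];th=np.hypot(*q)
    d=np.r_[np.sin(th)*q/th,np.cos(th)];H=f['hand_eye'];R=s['tool_rot']
    dw=R@H[:3,:3]@d;c=s['tcp_pos']+R@H[:3,3];return c+dw*(z-c[2])/dw[2]
E
cat > shot.py <<'E'
import sys,pickle
from h import *
n,name=sys.argv[1:3]
s=observe();f=grab_frame(n);pickle.dump((s,f),open(f'pics/{name}.pkl','wb'));im=f['img'].copy()
cv2.imwrite(f'pics/{name}.png',im);print(s['tcp_pos'],s['time'],s['finger_gap'])
E
python3 shot.py wrist w1
```

```text
[ 0.49051171 -0.09355386  0.23930799] 1.9167 0.08514869677687284
```

View pics/w1.png

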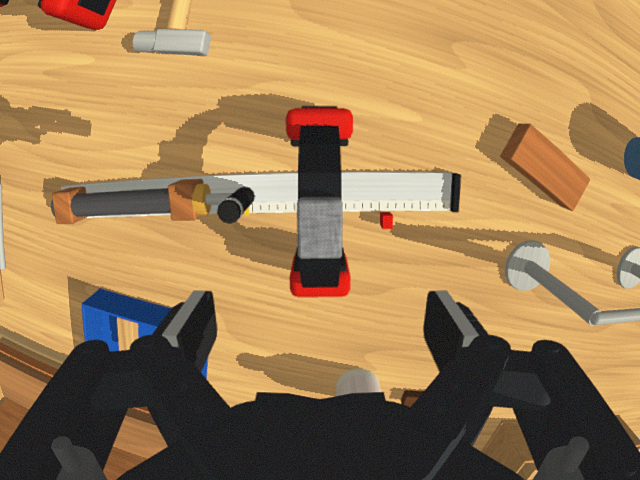

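The wrist view shows the grey pad at (299–342, 197–258), centred between the fingers at column 320, with the band square to the jaws. The grip is at (238,203) and the mark at (387,220).

```bash
python3 - <<'E'
from h import *
import pickle
s,f=pickle.load(open('pics/w1.pkl','rb'))
np.set_printoptions(precision=4,suppress=True)
for p in[(299,198),(340,197),(342,258),(299,258)]:print(wplane(s,f,*p,.1475))
print('c',np.mean([wplane(s,f,*p,.1475) for p in[(299,198),(340,197),(342,258),(299,258)]],0))
print('mark',wplane(s,f,387,219,.02))
g=wplane(s,f,229,210,.1);print('griptop',g)
for p in[(443,173),(459,173),(460,211),(455,210)]:print('track',wplane(s,f,*p,.008))
# rail top near end
E
python3 go.py .491 -.0925 .131 103
```

```text
[ 0.474  -0.113   0.1475]
[ 0.4666 -0.0841  0.1475]
[ 0.512  -0.0715  0.1475]
[ 0.5193 -0.1034  0.1475]
c [ 0.493  -0.093   0.1475]
mark [ 0.5004 -0.0153  0.02  ]
griptop [ 0.5072 -0.1718  0.1   ]
track [0.4358 0.0372 0.008 ]
track [0.4306 0.0564 0.008 ]
track [0.4731 0.0711 0.008 ]
track [0.4735 0.0645 0.008 ]
[-0.0007, -0.0001, 0.1087, 0.0016, 0.0002, 0.0001] 1.9667
```

Emit:
servo_tool --pt "-0.002 -0.001 0.04 0.002 0 0 0.085" --pt "-0.002 -0.001 0.075 0.002 0 0 0.085" --pt "-0.002 -0.001 0.1 0.002 0 0 0.085" --pt "-0.002 -0.001 0.108 0.002 0 0 0.085" --pt "-0.002 -0.001 0.108 0.002 0 0 0.085" --pt "-0.002 -0.001 0.108 0.002 0 0 0.02" --pt "-0.002 -0.001 0.108 0.002 0 0 0.02" --pt "-0.002 -0.001 0.108 0.002 0 0 0.02" --pt "-0.002 -0.001 0.108 0.002 0 0 0.02" --pt "-0.002 -0.001 0.108 0.002 0 0 0.02"

```text
time: 2.8
tcp_pos: [0.4932, -0.0933, 0.1331]
tool_rot: [[-0.974, -0.225, 0.003], [-0.225, 0.974, -0.001], [-0.002, -0.002, -1.0]]
contact_force: [-0.7, 1.1, 0.8]
finger_gap: 0.0249
```

Emit:
servo_tool --pt "0 0 0 0 0 0 0.02" --pt "0 0 0 0 0 0 0.02" --pt "0 0 0 0 0 0 0.02" --pt "0 0 0 0 0 0 0.02"

```text
time: 3.13
tcp_pos: [0.4932, -0.0933, 0.1331]
tool_rot: [[-0.974, -0.225, 0.003], [-0.225, 0.974, -0.001], [-0.002, -0.002, -1.0]]
contact_force: [-0.0, 1.0, -0.0]
finger_gap: 0.0198
```

```bash
python3 shot.py side s2;python3 go.py .493 -.093 .32 103
```

```text
[ 0.49324216 -0.09334627  0.1330894 ] 3.1333 0.019757184777969138
[-0.0003, 0.0001, -0.187, -0.0016, 0.0022, -0.0001] 3.1833
```

View pics/s2.png

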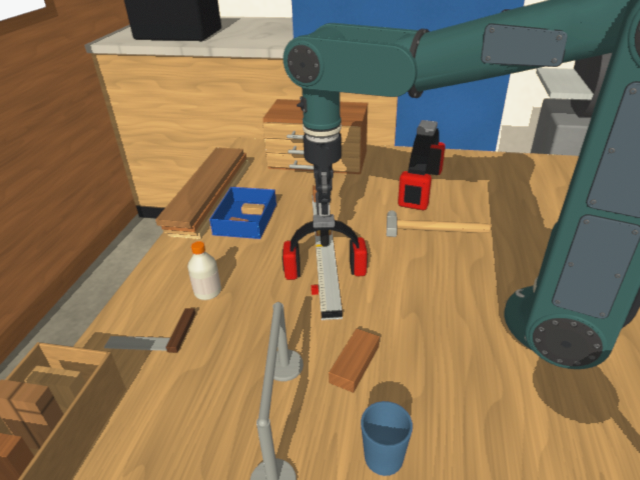

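```bash
python3 - <<'E'
from h import *
im=cv2.imread('pics/s2.png')
cv2.imwrite("pics/c4.png",cv2.resize(im[130:290,250:400],None,fx=3.7,fy=3.7,interpolation=cv2.INTER_CUBIC))
print(proj('side',[.4932,-.0933,.1331]),proj('side',[.4932,-.0933,.1475]))
E
python3 shot.py wrist w2
```

```text
[323.61742216 222.24580828] [323.44178869 216.71135326]
[ 0.49316819 -0.09331346  0.13297221] 3.2333 0.01999427877973744
```

View pics/c4.png

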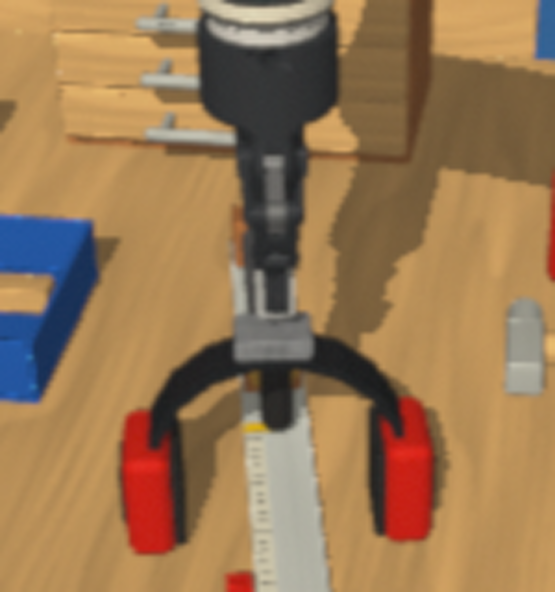

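View pics/w2.png

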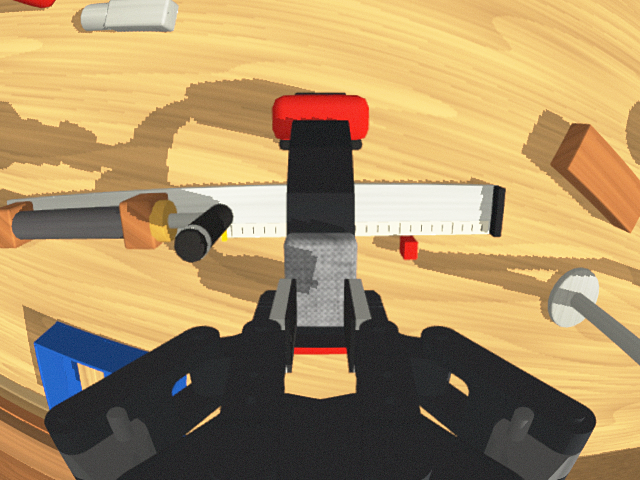

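```bash
python3 - <<'E'
from h import *
import pickle
np.set_printoptions(precision=4,suppress=True)
s,f=pickle.load(open('pics/w2.pkl','rb'))
R=s['tool_rot'];t=s['tcp_pos']
print('tcp',wproj(s,f,t))
for dy in(.01,-.01,.017,-.017):
  for dx in(-.011,.011):
    print(dy,dx,'tip',wproj(s,f,t+R@[dx,dy,0]),'back10',wproj(s,f,t+R@[dx,dy,-.01]),'back20',wproj(s,f,t+R@[dx,dy,-.02]))
for z in(.1275,.1475,.155):
  for p in[(285,234),(355,234),(284,325)]:print(z,R.T@(wplane(s,f,*p,z)-t))
im=cv2.imread('pics/w2.png');cv2.imwrite('pics/c5.png',cv2.resize(im[200:400,220:420],None,fx=3,fy=3,interpolation=cv2.INTER_CUBIC))
print(observe()['contact_force'])
E
```

```text
tcp [320.3487 272.308 ]
0.01 -0.011 tip [339.7446 291.953 ] back10 [340.7332 300.625 ] back20 [341.8173 310.184 ]
0.01 0.011 tip [340.5694 251.705 ] back10 [341.6799 258.6805] back20 [342.9113 266.4473]
-0.01 -0.011 tip [300.9267 291.9442] back10 [299.9593 300.6162] back20 [298.8981 310.1752]
-0.01 0.011 tip [300.1497 251.6948] back10 [299.0657 258.6701] back20 [297.8633 266.4366]
0.017 -0.011 tip [353.2734 291.8545] back10 [354.9375 300.5   ] back20 [356.7615 310.0257]
0.017 0.011 tip [354.6511 251.6726] back10 [356.5185 258.6298] back20 [358.588  266.3725]
-0.017 -0.011 tip [287.3953 291.8395] back10 [285.7518 300.485 ] back20 [283.9502 310.0107]
-0.017 0.011 tip [286.065  251.6554] back10 [284.2235 258.6122] back20 [282.1824 266.3545]
0.1275 [ 0.0185 -0.0178  0.0055]
0.1275 [0.0185 0.0174 0.0054]
0.1275 [-0.0342 -0.0202  0.0056]
0.1475 [ 0.0244 -0.0158 -0.0146]
0.1475 [ 0.0244  0.0155 -0.0146]
0.1475 [-0.0224 -0.0179 -0.0145]
0.155 [ 0.0266 -0.0151 -0.0221]
0.155 [ 0.0266  0.0147 -0.0221]
0.155 [-0.018  -0.0171 -0.022 ]
[-0.0265 -0.0636 -0.8974]
```

View pics/c5.png

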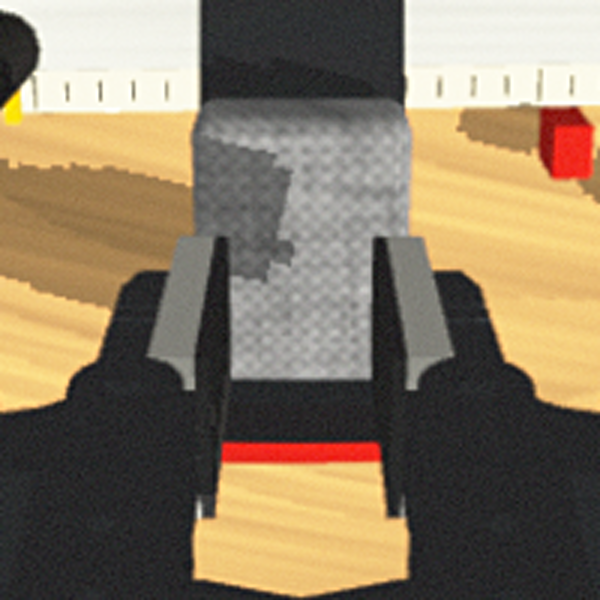

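```bash
python3 - <<'E'
from h import *
import pickle
s,f=pickle.load(open('pics/w2.pkl','rb'));R=s['tool_rot'];t=s['tcp_pos']
for b in(.0,.01,.02,.025,.03,.035,.04):
  print(b,[np.round(wproj(s,f,t+R@[.011,dy,-b]),1) for dy in(-.01,.01)], np.round(proj('side',t+R@[0,.01,-b]),1))
s,f=pickle.load(open('pics/w1.pkl','rb'));R=s['tool_rot'];t=s['tcp_pos']
for b in(.013,.03,.04,.05,.06):
  print('open',b,[np.round(wproj(s,f,t+R@[.011,dy,-b]),1) for dy in(-.0425,.0425)])
E
```

```text
0.0 [array([300.1, 251.7]), array([340.6, 251.7])] [323.8 224.9]
0.01 [array([299.1, 258.7]), array([341.7, 258.7])] [323.7 221. ]
0.02 [array([297.9, 266.4]), array([342.9, 266.4])] [323.6 217.1]
0.025 [array([297.2, 270.7]), array([343.6, 270.7])] [323.6 215.2]
0.03 [array([296.5, 275.1]), array([344.3, 275.1])] [323.5 213.2]
0.035 [array([295.8, 279.9]), array([345. , 279.9])] [323.5 211.2]
0.04 [array([295. , 284.9]), array([345.8, 284.9])] [323.4 209.2]
open 0.013 [array([230. , 260.4]), array([410.7, 260.4])]
open 0.03 [array([221.2, 274.2]), array([419.6, 274.2])]
open 0.04 [array([215.2, 283.6]), array([425.6, 283.6])]
open 0.05 [array([208.5, 294.2]), array([432.3, 294.2])]
open 0.06 [array([201. , 306.1]), array([439.9, 306.2])]
```

Nothing was gripped: the gap closed all the way to 20 mm. Both the wrist and side views put the real finger ends about 30 mm behind the reported TCP, level above the pad. I'll open, go lower and look again.

Emit:
servo_tool --pt "0 0 0 -0.002 0.002 0 0.085" --pt "0 0 0 -0.002 0.002 0 0.085" --pt "0 0 0 -0.002 0.002 0 0.085" --pt "0 0 0 -0.002 0.002 0 0.085" --pt "0 0 0 -0.002 0.002 0 0.085" --pt "0 0 0.01 -0.002 0.002 0 0.075" --pt "0 0 0.02 -0.002 0.002 0 0.065" --pt "0 0 0.027 -0.002 0.002 0 0.06" --pt "0 0 0.027 -0.002 0.002 0 0.06" --pt "0 0 0.027 -0.002 0.002 0 0.06"

```text
time: 4.17
tcp_pos: [0.4924, -0.093, 0.1046]
tool_rot: [[-0.974, -0.225, -0.002], [-0.225, 0.974, 0.001], [0.002, 0.002, -1.0]]
contact_force: [0.1, 0.4, -0.0]
finger_gap: 0.0604
```

```bash
python3 shot.py side s3; python3 shot.py wrist w3;python3 - <<'E'
import cv2,numpy as np
a=cv2.imread('pics/s3.png')[170:270,270:390];b=cv2.imread('pics/w3.png')[200:420,200:440]
a=cv2.resize(a,(480,400),interpolation=cv2.INTER_CUBIC)
cv2.imwrite('pics/c6.png',a);cv2.imwrite('pics/c7.png',cv2.resize(b,None,fx=2.5,fy=2.5,interpolation=cv2.INTER_CUBIC))
E
```

```text
[ 0.49241079 -0.09303834  0.1046088 ] 4.1667 0.0603514744950056
[ 0.49298033 -0.09324279  0.10542567] 4.2167 0.05965055917494676
```

View pics/c6.png

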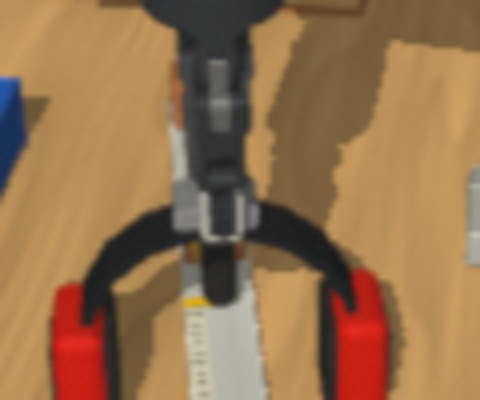

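View pics/c7.png

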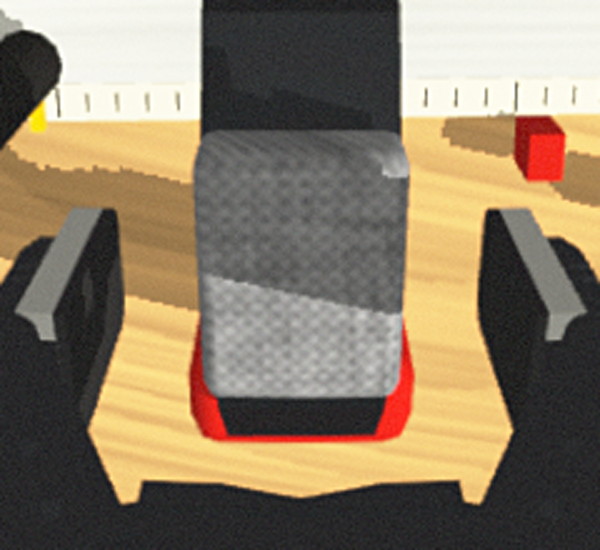

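```bash
python3 - <<'E'
from h import *
for z in(.115,.125,.13,.135,.14,.145,.15):print(z,np.round(proj('side',[.4925-.0067,-.093+.030,z]),1),np.round(proj('side',[.4925-.0067-.002,-.093+.038,z]),1))
E
```

```text
0.115 [324.7 237.3] [324.9 239.5]
0.125 [324.6 233.5] [324.8 235.7]
0.13 [324.5 231.6] [324.8 233.8]
0.135 [324.4 229.6] [324.7 231.8]
0.14 [324.4 227.7] [324.6 229.9]
0.145 [324.3 225.7] [324.6 227.9]
0.15 [324.3 223.8] [324.5 226. ]
```

Emit:
servo_tool --pt "0 0 0 0 0 0 0.02" --pt "0 0 0 0 0 0 0.02" --pt "0 0 0 0 0 0 0.02" --pt "0 0 0 0 0 0 0.02" --pt "0 0 0 0 0 0 0.02" --pt "0 0 0 0 0 0 0.02" --pt "0 0 0 0 0 0 0.02"

```text
time: 4.9
tcp_pos: [0.4941, -0.0934, 0.1072]
tool_rot: [[-0.974, -0.225, 0.002], [-0.225, 0.974, 0.0], [-0.002, -0.0, -1.0]]
contact_force: [-0.8, 1.3, 6.4]
finger_gap: 0.0322
```

```bash
python3 shot.py side s4; python3 shot.py wrist w4;python3 - <<'E'
import cv2,numpy as np
a=cv2.imread('pics/s4.png')[170:270,270:390];b=cv2.imread('pics/w4.png')[180:420,200:440]
a=cv2.resize(a,(480,400),interpolation=cv2.INTER_CUBIC)
b=cv2.resize(b,(400,400))
cv2.imwrite('pics/c8.png',np.hstack([a,b[:400]]))
E
python3 go.py .493 -.093 .29 103
```

```text
[ 0.49407707 -0.09338254  0.10720969] 4.9 0.03218459766865545
[ 0.49405978 -0.09338132  0.10720324] 4.95 0.031850821811070615
[0.0005, 0.0005, -0.1828, -0.0004, 0.0023, 0.0001] 5.0
```

View pics/c8.png

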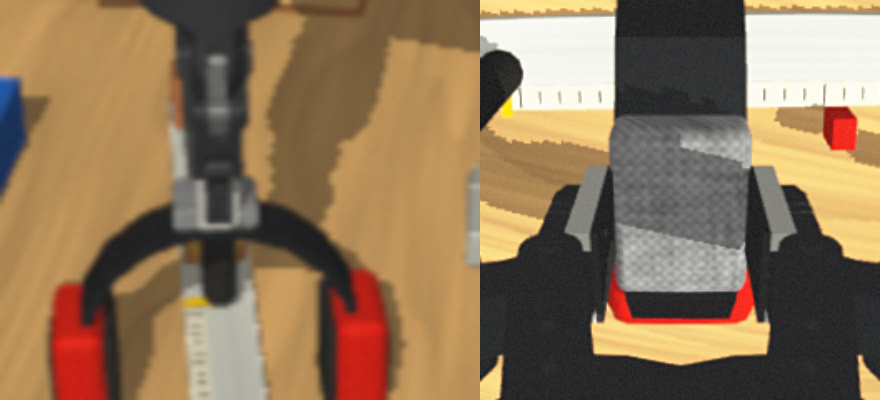

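Emit:
servo_tool --pt "0 0 -0.015 0 0.002 0 0.02" --pt "0 0 -0.04 0 0.002 0 0.02" --pt "0 0 -0.07 0 0.002 0 0.02" --pt "0 0 -0.1 0 0.002 0 0.02" --pt "0 0 -0.13 0 0.002 0 0.02" --pt "0 0 -0.16 0 0.002 0 0.02" --pt "0 0 -0.185 0 0.002 0 0.02" --pt "0 0 -0.198 0 0.002 0 0.02" --pt "0 0 -0.203 0 0.002 0 0.02" --pt "0 0 -0.203 0 0.002 0 0.02"

```text
time: 5.83
tcp_pos: [0.4938, -0.0936, 0.3104]
tool_rot: [[-0.974, -0.225, 0.001], [-0.225, 0.974, -0.001], [-0.001, -0.001, -1.0]]
contact_force: [0.1, -0.5, -2.4]
finger_gap: 0.0325
```

```bash
python3 shot.py side s5; python3 shot.py top t5; python3 shot.py wrist w5
```

```text
[ 0.49382167 -0.09363691  0.31035296] 5.8333 0.03248191634527782
[ 0.49340369 -0.09347177  0.30885854] 5.8833 0.032289388708215516
[ 0.49307585 -0.09335659  0.30799145] 5.9333 0.03206273946553126
```

View pics/s5.png

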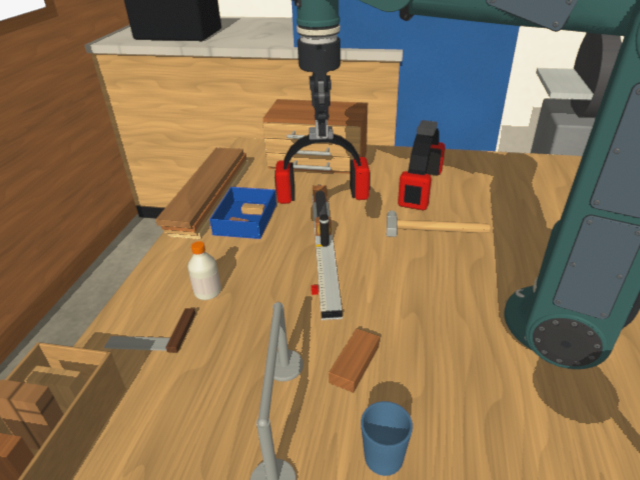

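View pics/t5.png

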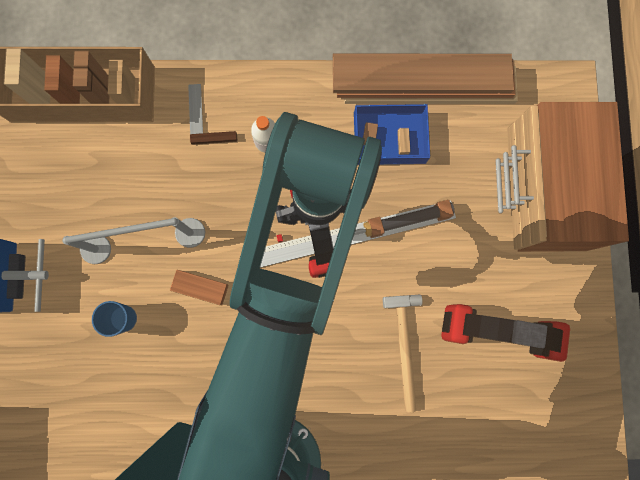

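Muffs lifted level (side (322,135)), and the grip stands free at (324,220). Now I'll check the rail axis against the side view.

```bash
python3 - <<'E'
from h import *
im=cv2.imread('pics/s5.png')
for X in([.4809,.413,.155],[.5184,.1922,.155],[.4997,.3026,.155]):
  u=proj('side',X);print(u);cv2.circle(im,(int(round(u[0])),int(round(u[1]))),1,(0,0,255),-1)
cv2.imwrite('pics/c9.png',cv2.resize(im[290:480,220:340],None,fx=3.1,fy=3.1,interpolation=cv2.INTER_NEAREST))
E
python3 go.py .498 .3026 .31 99.7
```

```text
[263.1443453  420.50820677]
[278.25692524 303.14340238]
[271.60777572 354.52787806]
[-0.094, 0.3845, -0.002, 0.0016, -0.0036, 0.0576] 6.0333
```

View pics/c9.png

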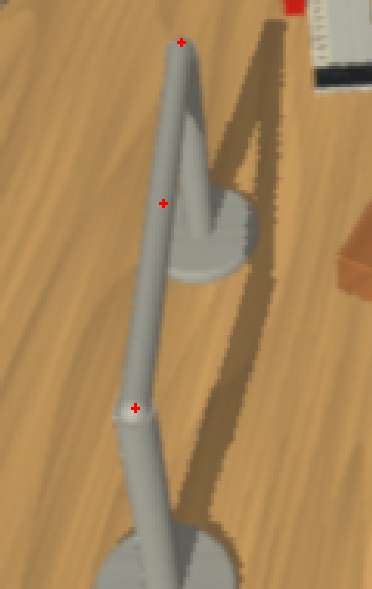

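Emit:
servo_tool --pt "-0.005 0.02 -0.002 0.0016 -0.003 0.005 0.02" --pt "-0.013 0.055 -0.002 0.0016 -0.003 0.01 0.02" --pt "-0.023 0.095 -0.002 0.0016 -0.003 0.015 0.02" --pt "-0.033 0.135 -0.002 0.0016 -0.003 0.02 0.02" --pt "-0.043 0.175 -0.002 0.0016 -0.003 0.03 0.02" --pt "-0.053 0.215 -0.002 0.0016 -0.003 0.035 0.02" --pt "-0.063 0.255 -0.002 0.0016 -0.003 0.04 0.02" --pt "-0.072 0.29 -0.002 0.0016 -0.003 0.05 0.02" --pt "-0.08 0.32 -0.002 0.0016 -0.003 0.055 0.02" --pt "-0.087 0.345 -0.002 0.0016 -0.003 0.057 0.02"

```text
time: 6.87
tcp_pos: [0.4991, 0.265, 0.308]
tool_rot: [[-0.985, -0.171, -0.004], [-0.171, 0.985, -0.001], [0.004, -0.0, -1.0]]
contact_force: [0.1, -0.8, -1.4]
finger_gap: 0.0321
```

```bash
python3 go.py .5005 .3022 .31 99.7
```

```text
[-0.0078, 0.0364, -0.0021, -0.0002, -0.0039, 0.0025] 6.8667
```

Emit:
servo_tool --pt "-0.004 0.02 -0.002 0 -0.004 0.002 0.02" --pt "-0.007 0.032 -0.002 0 -0.004 0.002 0.02" --pt "-0.008 0.036 -0.002 0 -0.004 0.002 0.02" --pt "-0.008 0.036 -0.002 0 -0.004 0.002 0.02" --pt "-0.008 0.036 -0.002 0 -0.004 0.002 0.02"

```text
time: 7.28
tcp_pos: [0.5009, 0.3007, 0.3094]
tool_rot: [[-0.986, -0.168, -0.001], [-0.168, 0.986, -0.002], [0.001, -0.001, -1.0]]
contact_force: [0.0, -0.4, -1.8]
finger_gap: 0.0319
```

```bash
python3 shot.py side s6; python3 shot.py wrist w6;python3 go.py .5005 .3022 .146 99.7
```

```text
[0.50092927 0.30070429 0.30939969] 7.2833 0.03189939127215656
[0.50104592 0.30044859 0.30981585] 7.3333 0.032238223282369506
[0.0003, 0.002, 0.1641, -0.0008, 0.0002, -0.0014] 7.3833
```

View pics/s6.png

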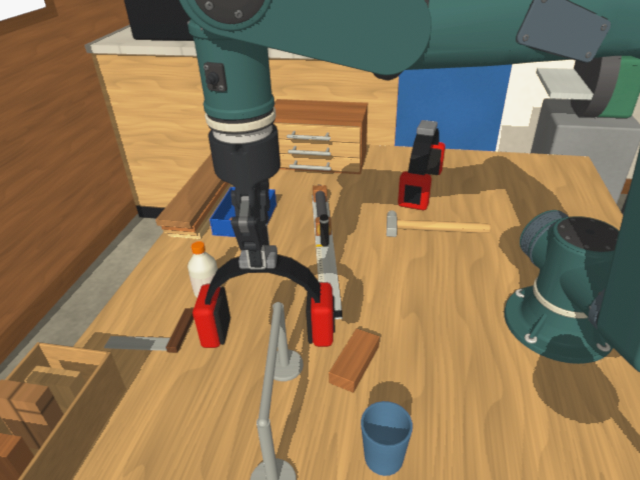

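View pics/w6.png

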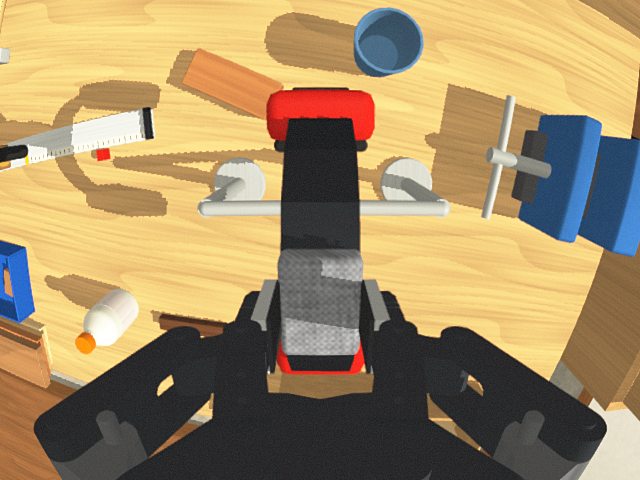

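Emit:
servo_tool --pt "0 0.002 0.015 -0.001 0 -0.001 0.02" --pt "0 0.002 0.035 -0.001 0 -0.001 0.02" --pt "0 0.002 0.06 -0.001 0 -0.001 0.02" --pt "0 0.002 0.085 -0.001 0 -0.001 0.02" --pt "0 0.002 0.11 -0.001 0 -0.001 0.02" --pt "0 0.002 0.13 -0.001 0 -0.001 0.02" --pt "0 0.002 0.145 -0.001 0 -0.001 0.02" --pt "0 0.002 0.155 -0.001 0 -0.001 0.02" --pt "0 0.002 0.16 -0.001 0 -0.001 0.02" --pt "0 0.002 0.16 -0.001 0 -0.001 0.02"

```text
time: 8.22
tcp_pos: [0.5006, 0.3013, 0.1493]
tool_rot: [[-0.986, -0.167, -0.001], [-0.167, 0.986, -0.001], [0.001, -0.0, -1.0]]
contact_force: [-0.1, -0.0, -2.8]
finger_gap: 0.0324
```

```bash
python3 shot.py side s7; python3 shot.py wrist w7;python3 go.py .5005 .3022 .142 99.7;python3 - <<'E'
import cv2,numpy as np
a=cv2.imread('pics/s7.png')[230:470,150:390];b=cv2.imread('pics/w7.png')[50:420,135:505]
cv2.imwrite('pics/c10.png',np.hstack([cv2.resize(a,(400,400)),cv2.resize(b,(400,400))]))
E
```

```text
[0.50057863 0.30128956 0.14925369] 8.2167 0.03243794560401747
[0.50109466 0.30178988 0.15050898] 8.2667 0.031926890337873784
[0.001, 0.0002, 0.0094, 0.0007, 0.0023, -0.001] 8.3167
```

View pics/c10.png

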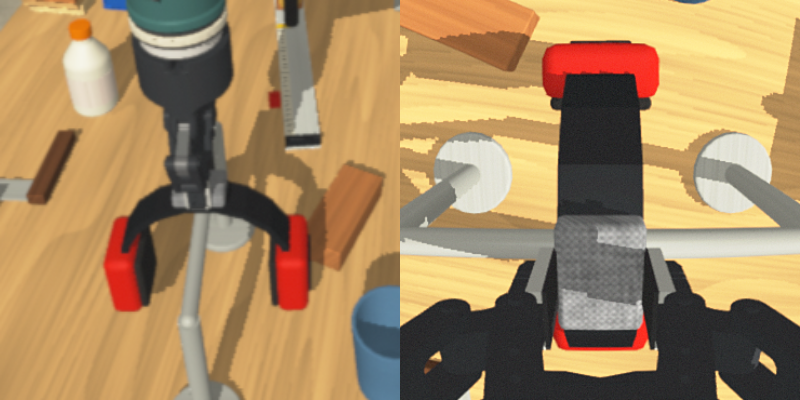

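Muffs straddle the rail, with the bar under the middle of the pad. Lowering the last few millimetres.

Emit:
servo_tool --pt "0.001 0 0.003 0.001 0.002 -0.001 0.02" --pt "0.001 0 0.006 0.001 0.002 -0.001 0.02" --pt "0.001 0 0.008 0.001 0.002 -0.001 0.02" --pt "0.001 0 0.009 0.001 0.002 -0.001 0.02" --pt "0.001 0 0.009 0.001 0.002 -0.001 0.02"

```text
time: 8.73
tcp_pos: [0.5004, 0.302, 0.1421]
tool_rot: [[-0.986, -0.169, -0.0], [-0.169, 0.986, -0.0], [0.0, -0.0, -1.0]]
contact_force: [-0.0, 0.2, -2.2]
finger_gap: 0.0318
```

Emit:
servo_tool --pt "0 0 0.001 0 0 0 0.02" --pt "0 0 0.002 0 0 0 0.02" --pt "0 0 0.002 0 0 0 0.02"

```text
time: 8.98
tcp_pos: [0.5005, 0.3021, 0.1416]
tool_rot: [[-0.986, -0.169, 0.001], [-0.169, 0.986, 0.0], [-0.001, -0.0, -1.0]]
contact_force: [-1.7, -1.5, 5.0]
finger_gap: 0.0321
```

Emit:
servo_tool --pt "0 0 0 0 0 0 0.045" --pt "0 0 0 0 0 0 0.055" --pt "0 0 0 0 0 0 0.065" --pt "0 0 0 0 0 0 0.075" --pt "0 0 0 0 0 0 0.085" --pt "0 0 0 0 0 0 0.085" --pt "0 0 0 0 0 0 0.085"

```text
time: 9.57
tcp_pos: [0.5006, 0.3021, 0.1414]
tool_rot: [[-0.986, -0.169, 0.001], [-0.169, 0.986, 0.0], [-0.001, -0.0, -1.0]]
contact_force: [0.3, 0.8, 0.7]
finger_gap: 0.0851
```

```bash
python3 shot.py side s8; python3 shot.py wrist w8;python3 go.py .5005 .302 .30 99.7;python3 - <<'E'
import cv2,numpy as np
a=cv2.imread('pics/s8.png')[230:470,150:390];b=cv2.imread('pics/w8.png')[50:420,135:505]
cv2.imwrite('pics/c11.png',np.hstack([cv2.resize(a,(400,400)),cv2.resize(b,(400,400))]))
E
```

```text
[0.50056311 0.30209242 0.14142921] 9.5667 0.08506030897612211
[0.50055663 0.30206698 0.14144363] 9.6167 0.0850721481507249
[-0.0001, -0.0001, -0.1585, -0.0001, 0.0011, 0.0002] 9.6667
```

View pics/c11.png

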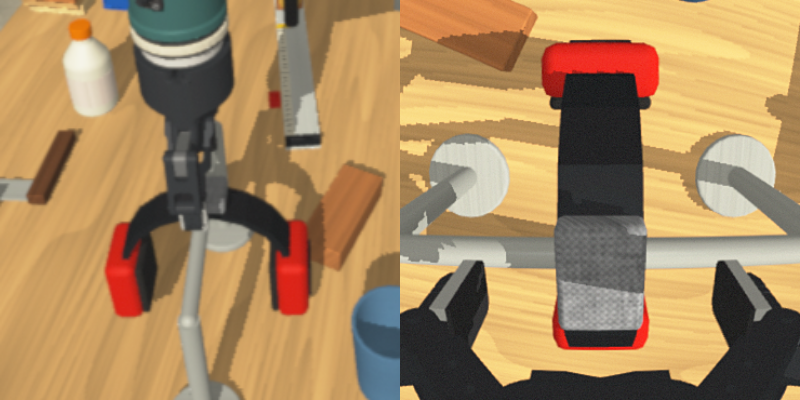

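Muffs hang level with the fingers clear. Rising straight up.

Emit:
servo_tool --pt "0 0 -0.01 0 0.001 0 0.085" --pt "0 0 -0.03 0 0.001 0 0.085" --pt "0 0 -0.06 0 0.001 0 0.085" --pt "0 0 -0.09 0 0.001 0 0.085" --pt "0 0 -0.11 0 0.001 0 0.085" --pt "0 0 -0.12 0 0.001 0 0.085" --pt "0 0 -0.12 0 0.001 0 0.085"

```text
time: 10.25
tcp_pos: [0.5016, 0.3027, 0.2656]
tool_rot: [[-0.986, -0.169, 0.006], [-0.169, 0.986, 0.003], [-0.007, 0.002, -1.0]]
contact_force: [-0.3, -0.5, 0.1]
finger_gap: 0.0847
```

```bash
python3 shot.py wrist w9; python3 shot.py side s9; python3 go.py .508 -.172 .26 103.8
```

```text
[0.50162951 0.30266121 0.26563619] 10.25 0.08469200527128867
[0.50091782 0.30233147 0.26291672] 10.3 0.08522895483677144
[0.0724, -0.4685, 0.0011, -0.0004, -0.0007, -0.0714] 10.35
```

View pics/s9.png

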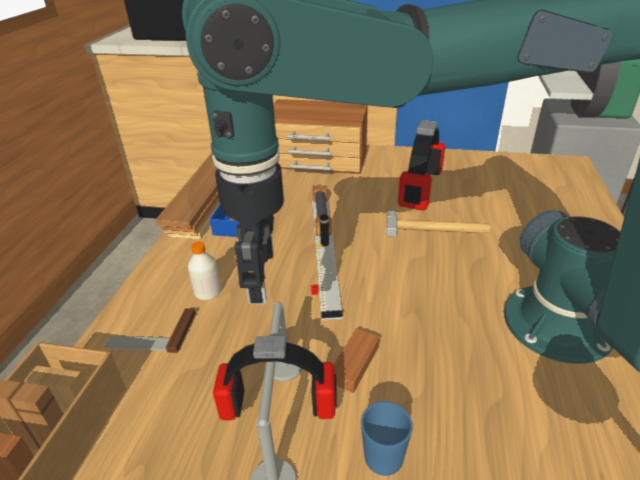

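View pics/w9.png

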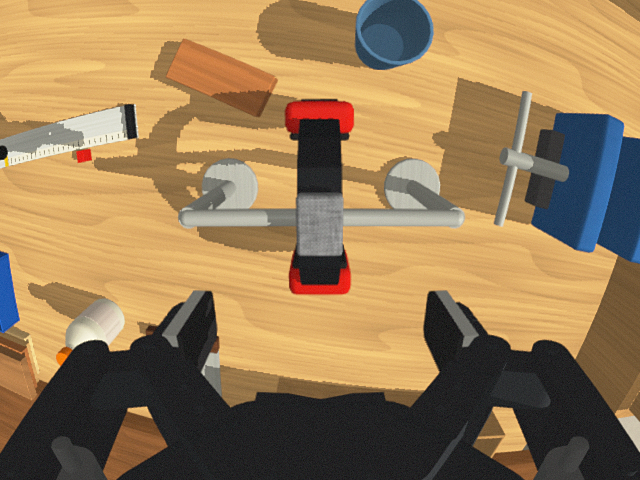

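Emit:
servo_tool --pt "0.003 -0.02 0 0 0 -0.005 0.085" --pt "0.008 -0.055 0 0 0 -0.01 0.085" --pt "0.015 -0.095 0 0 0 -0.02 0.085" --pt "0.021 -0.135 0 0 0 -0.03 0.085" --pt "0.027 -0.175 0 0 0 -0.04 0.085" --pt "0.033 -0.215 0 0 0 -0.05 0.085" --pt "0.04 -0.255 0 0 0 -0.06 0.085" --pt "0.046 -0.295 0 0 0 -0.065 0.085" --pt "0.052 -0.335 0 0 0 -0.07 0.085" --pt "0.058 -0.375 0 0 0 -0.071 0.085"

```text
time: 11.18
tcp_pos: [0.505, -0.079, 0.2583]
tool_rot: [[-0.971, -0.238, -0.005], [-0.238, 0.971, 0.001], [0.005, 0.002, -1.0]]
contact_force: [1.1, 0.5, 0.5]
finger_gap: 0.0851
```

```bash
python3 go.py .508 -.172 .2 103.8
```

```text
[0.019, -0.0911, 0.0582, 0.002, -0.0047, -0.0001] 11.1833
```

Emit:
servo_tool --pt "0.007 -0.035 0 0.002 -0.004 0 0.085" --pt "0.014 -0.065 0.01 0.002 -0.004 0 0.085" --pt "0.018 -0.085 0.03 0.002 -0.004 0 0.085" --pt "0.019 -0.091 0.05 0.002 -0.004 0 0.085" --pt "0.019 -0.091 0.058 0.002 -0.004 0 0.085" --pt "0.019 -0.091 0.058 0.002 -0.004 0 0.085" --pt "0.019 -0.091 0.058 0.002 -0.004 0 0.085"

```text
time: 11.77
tcp_pos: [0.5073, -0.1709, 0.1989]
tool_rot: [[-0.971, -0.239, -0.003], [-0.239, 0.971, 0.002], [0.003, 0.002, -1.0]]
contact_force: [-0.4, -0.2, 0.2]
finger_gap: 0.0851
```

```bash
python3 shot.py wrist w10; python3 shot.py side s10; python3 go.py .508 -.172 .03 103.8
```

```text
[ 0.50726589 -0.1708582   0.19890214] 11.7667 0.08509290760022808
[ 0.50799861 -0.17097888  0.20041184] 11.8167 0.08490580554306328
[0.0008, -0.0007, 0.1713, -0.0008, 0.0007, 0.0014] 11.8667
```

View pics/w10.png

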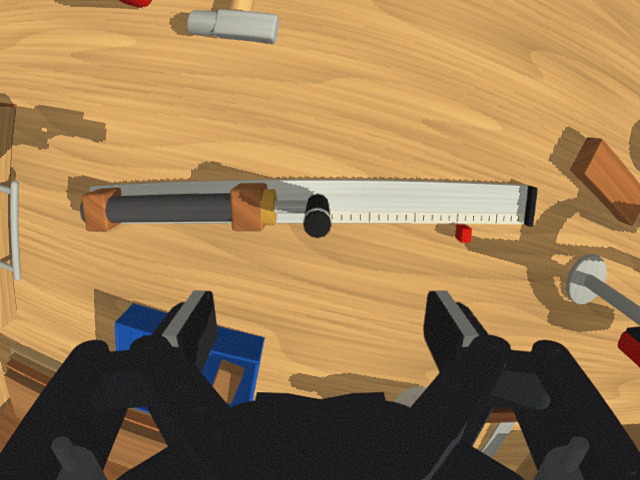

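View pics/s10.png

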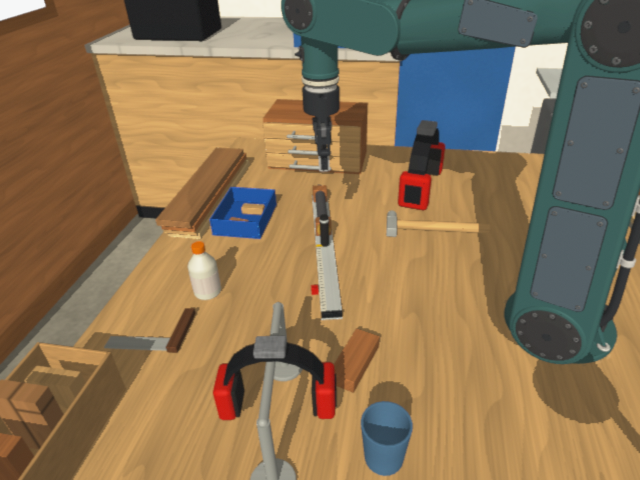

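```bash
python3 - <<'E'
from h import *
import pickle
np.set_printoptions(precision=4,suppress=True)
s,f=pickle.load(open('pics/w10.pkl','rb'));R=s['tool_rot'];t=s['tcp_pos']
im=f['img'];cv2.imwrite('pics/c12.png',cv2.resize(im[170:260,260:500],None,fx=3.3,fy=3.3,interpolation=cv2.INTER_CUBIC))
print('griptop',wplane(s,f,317,223,.1),'mark',wplane(s,f,464,232,.02))
for p in [(285,181),(526,185),(527,224),(340,223)]:print(wplane(s,f,*p,.008))
a,b=wplane(s,f,285,181,.008),wplane(s,f,526,185,.008);d=b-a;print(np.degrees(np.arctan2(d[1],d[0])))
a,b=wplane(s,f,340,223,.008),wplane(s,f,527,224,.008);d=b-a;print(np.degrees(np.arctan2(d[1],d[0])))
E
```

```text
griptop [ 0.5078 -0.173   0.1   ] mark [ 0.5004 -0.018   0.02  ]
[ 0.4968 -0.2089  0.008 ]
[0.4329 0.0452 0.008 ]
[0.4742 0.0632 0.008 ]
[ 0.5255 -0.1452  0.008 ]
104.1258983329415
103.80935014257614
```

View pics/c12.png

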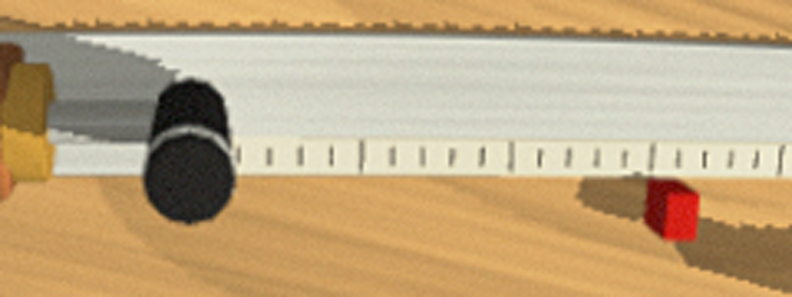

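Emit:
servo_tool --pt "0 -0.001 0.02 0 0 0 0.085" --pt "0.001 -0.001 0.05 0 0 0 0.085" --pt "0.001 -0.001 0.08 0 0 0 0.085" --pt "0.001 -0.001 0.11 0 0 0 0.085" --pt "0.001 -0.001 0.14 0 0 0 0.085" --pt "0.001 -0.001 0.16 0 0 0 0.085" --pt "0.001 -0.001 0.17 0 0 0 0.085" --pt "0.001 -0.001 0.17 0 0 0 0.085" --pt "0.001 -0.001 0.17 0 0 0 0.085"

```text
time: 12.62
tcp_pos: [0.5089, -0.1723, 0.0327]
tool_rot: [[-0.971, -0.241, 0.003], [-0.241, 0.971, -0.001], [-0.002, -0.002, -1.0]]
contact_force: [0.3, -0.1, 0.1]
finger_gap: 0.0851
```

```bash
python3 shot.py wrist w11; python3 shot.py side s11; python3 -c "
import cv2,numpy as np
a=cv2.imread('pics/s11.png')[130:310,240:400];b=cv2.imread('pics/w11.png')[100:420,160:480]
cv2.imwrite('pics/c13.png',np.hstack([cv2.resize(a,(356,400)),cv2.resize(b,(400,400))]))"
```

```text
[ 0.50891891 -0.17228051  0.03268659] 12.6167 0.0850980710669699
[ 0.50959931 -0.17273856  0.03364698] 12.6667 0.08518951778543857
```

View pics/c13.png

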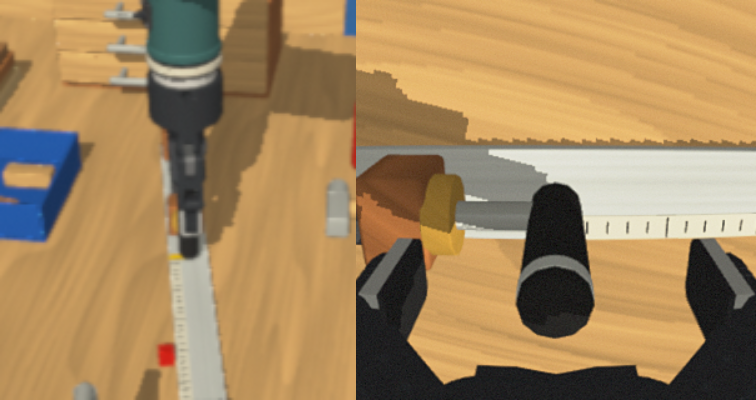

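Emit:
servo_tool --pt "0 0 0.003 0 0 0 0.05" --pt "0 0 0.003 0 0 0 0.01" --pt "0 0 0.003 0 0 0 0.01" --pt "0 0 0.003 0 0 0 0.01" --pt "0 0 0.003 0 0 0 0.01" --pt "0 0 0.003 0 0 0 0.01" --pt "0 0 0.003 0 0 0 0.01" --pt "0 0 0.003 0 0 0 0.01" --pt "0 0 0.003 0 0 0 0.01"

```text
time: 13.47
tcp_pos: [0.5098, -0.1726, 0.0314]
tool_rot: [[-0.971, -0.24, 0.005], [-0.24, 0.971, -0.002], [-0.005, -0.003, -1.0]]
contact_force: [-2.6, 3.1, 5.1]
finger_gap: 0.0207
```

```bash
python3 shot.py wrist w12; python3 shot.py side s12; python3 -c "
import cv2,numpy as np
a=cv2.imread('pics/s12.png')[170:310,270:380];b=cv2.imread('pics/w12.png')[100:420,160:480]
cv2.imwrite('pics/c14.png',np.hstack([cv2.resize(a,(314,400)),cv2.resize(b,(400,400))]))
from bench import observe
s=observe();R=s['tool_rot'];u=np.array([np.cos(np.radians(103.9)),np.sin(np.radians(103.9)),0]);print(R.T@u*.154,s['joint_pos'])"
```

```text
[ 0.50975907 -0.17255114  0.03140114] 13.4667 0.0207483490871423
[ 0.50978794 -0.17253365  0.03142039] 13.5167 0.020824327987221405
[-3.04312342e-05  1.53999283e-01 -4.68881887e-04] [-2.47552172e+01  8.74437015e+00  9.40833321e+01  3.18413372e-02
  7.68542524e+01 -1.28673287e+02]
```

View pics/c14.png

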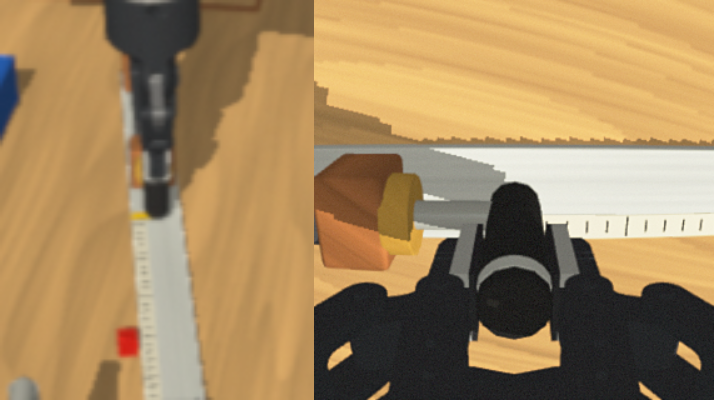

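Emit:
servo_tool --pt "0 0.005 0 0 0 0 0.01" --pt "0 0.018 0 0 0 0 0.01" --pt "0 0.035 0 0 0 0 0.01" --pt "0 0.053 0 0 0 0 0.01" --pt "0 0.07 0 0 0 0 0.01" --pt "0 0.088 0 0 0 0 0.01" --pt "0 0.105 0 0 0 0 0.01" --pt "0 0.12 0 0 0 0 0.01" --pt "0 0.132 0 0 0 0 0.01" --pt "0 0.14 0 0 0 0 0.01"

```text
time: 14.4
tcp_pos: [0.4771, -0.0392, 0.0314]
tool_rot: [[-0.971, -0.24, 0.009], [-0.24, 0.971, -0.009], [-0.006, -0.011, -1.0]]
contact_force: [2.4, -10.4, 0.2]
finger_gap: 0.0207
```

Emit:
servo_tool --pt "0 0.003 0 0 0 0 0.01" --pt "0 0.003 0 0 0 0 0.01" --pt "0 0.003 0 0 0 0 0.01"

```text
time: 14.65
tcp_pos: [0.4771, -0.039, 0.0314]
tool_rot: [[-0.971, -0.24, 0.01], [-0.24, 0.971, -0.015], [-0.007, -0.017, -1.0]]
contact_force: [1.8, -10.0, 0.1]
finger_gap: 0.0207
```

```bash
python3 shot.py wrist w13; python3 shot.py side s13; python3 shot.py top t13; python3 -c "
import cv2,numpy as np
a=cv2.imread('pics/s13.png')[230:330,280:370];b=cv2.imread('pics/w13.png')[120:400,180:460]
cv2.imwrite('pics/c15.png',np.hstack([cv2.resize(a,(360,400),interpolation=cv2.INTER_CUBIC),cv2.resize(b,(400,400))]))
cv2.imwrite('pics/c16.png',cv2.resize(cv2.imread('pics/t13.png')[200:290,230:370],None,fx=5,fy=5,interpolation=cv2.INTER_CUBIC))"
```

```text
[ 0.47711149 -0.03896758  0.03144978] 14.65 0.020695840181487433
[ 0.47715537 -0.03907972  0.03146568] 14.7 0.02064918154880789
[ 0.477154   -0.03915242  0.03144377] 14.75 0.020581277120951834
```

View pics/c15.png

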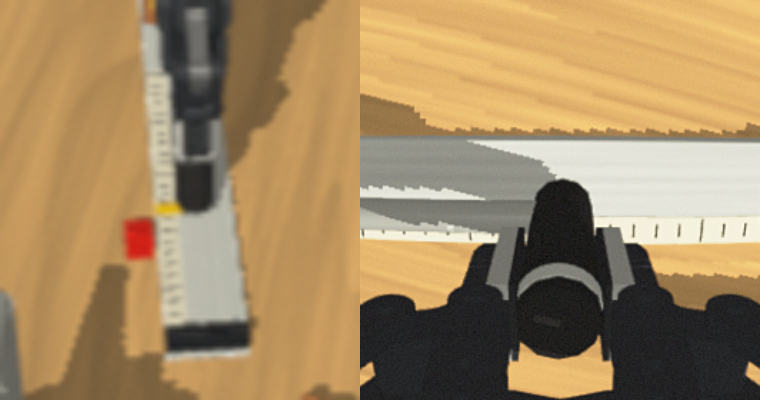

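View pics/c16.png

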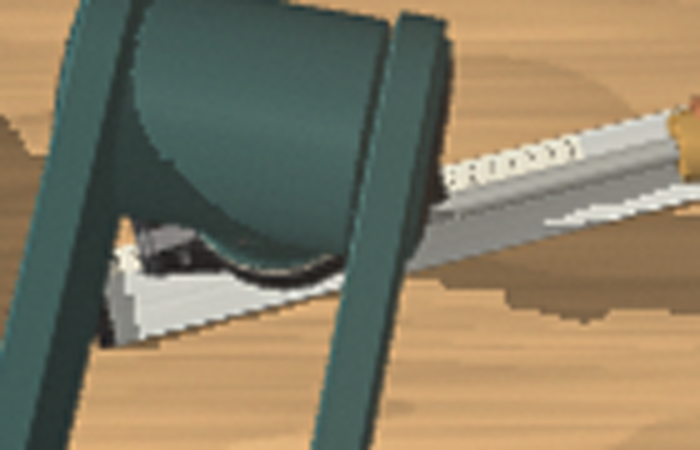

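```bash
cat > ptr.py <<'E'
import sys,pickle
from h import *
np.set_printoptions(precision=4,suppress=True)
s,f=pickle.load(open(f'pics/{sys.argv[1]}.pkl','rb'));C['side']=f
im=f['img'];h=cv2.cvtColor(im,cv2.COLOR_BGR2HSV)
a=np.radians(103.9);u=np.array([np.cos(a),np.sin(a),0]);n=np.array([-np.sin(a),np.cos(a),0])
O=np.array([.508,-.1725,0])
def rep(l,X):print(l,X,'along',(X-O)@u,'lat',(X-O)@n)
roi=np.zeros(h.shape[:2],bool);roi[230:330,290:350]=1
r=((h[...,0]<8)|(h[...,0]>172))&(h[...,1]>170)&(h[...,2]>70)&roi
y=(h[...,0]>22)&(h[...,0]<34)&(h[...,1]>150)&roi
v,uu=np.nonzero(r);print('red',uu.min(),uu.max(),v.min(),v.max(),uu.mean(),v.mean())
# edges, subpixel-ish using mean columns
rep('mark top back',plane('side',uu.mean(),v.min()-.5,.02));rep('mark bottom front',plane('side',uu.mean(),v.max()+.5,0))
rep('mark centroid @.010',plane('side',uu.mean(),v.mean(),.012))
v,uu=np.nonzero(y);print('yel',uu.min(),uu.max(),v.min(),v.max(),uu.mean(),v.mean(),len(v))
rep('ptr',plane('side',uu.mean(),v.mean(),.015));rep('ptr tip',plane('side',uu.min(),v[uu==uu.min()].mean(),.015))
E
python3 ptr.py s13; python3 - <<'E'
E
```

```text
red 311 317 285 294 314.09090909090907 289.27272727272725
mark top back [ 0.5031 -0.0151  0.02  ] along 0.1539932064805005 lat -0.0330671627658989
mark bottom front [ 0.5018 -0.0048  0.    ] along 0.16425268888212147 lat -0.03428746268490325
mark centroid @.010 [ 0.5021 -0.0085  0.012 ] along 0.1606084470824834 lat -0.03366898754262815
yel 319 325 281 282 321.7692307692308 281.53846153846155 13
ptr [ 0.4895 -0.033   0.015 ] along 0.1398489621898764 lat -0.015536558282152798
ptr tip [ 0.4956 -0.0322  0.015 ] along 0.13915148008182646 lat -0.021661268496632375
```

```bash
python3 - <<'E'
from h import *
import pickle
np.set_printoptions(precision=4,suppress=True)
a=np.radians(103.9);u=np.array([np.cos(a),np.sin(a),0]);n=np.array([-np.sin(a),np.cos(a),0]);O=np.array([.508,-.1725,0])
s,f=pickle.load(open('pics/s13.pkl','rb'));C['side']=f
A=cv2.resize(f['img'][272:302,300:335],None,fx=12,fy=12,interpolation=cv2.INTER_NEAREST)
w,g=pickle.load(open('pics/w10.pkl','rb'))
B=cv2.resize(g['img'][215:250,445:480],None,fx=10.3,fy=10.3,interpolation=cv2.INTER_NEAREST)
H=max(A.shape[0],B.shape[0]);P=lambda I:cv2.copyMakeBorder(I,0,H-I.shape[0],0,5,cv2.BORDER_CONSTANT)
cv2.imwrite('pics/c17.png',np.hstack([P(A),P(B)]))
for c in(.152,.154,.156,.158,.160):
  cs=[(O+u*(c+i)+n*(-.032+j)+np.array([0,0,k])) for i,j,k in[(-.006,-.008,.02),(-.006,.008,.02),(.006,-.008,.02),(.006,.008,.02),(.006,-.008,0),(.006,.008,0)]]
  print(c,'side',[np.round(proj('side',x),1).tolist() for x in cs]);print('   wrist',[np.round(wproj(w,g,x),1).tolist() for x in cs[:4]])
E
```

```text
0.152 side [[310.8, 282.3], [318.0, 281.9], [311.0, 285.9], [318.3, 285.5], [311.4, 292.7], [318.6, 292.3]]
   wrist [[458.0, 241.4], [459.5, 226.6], [468.3, 241.3], [469.9, 226.7]]
0.154 side [[310.8, 282.9], [318.1, 282.5], [311.0, 286.5], [318.4, 286.1], [311.4, 293.4], [318.7, 292.9]]
   wrist [[459.7, 241.4], [461.2, 226.6], [470.0, 241.3], [471.6, 226.7]]
0.156 side [[310.9, 283.5], [318.1, 283.1], [311.1, 287.1], [318.4, 286.7], [311.5, 294.0], [318.7, 293.5]]
   wrist [[461.5, 241.4], [463.0, 226.6], [471.7, 241.3], [473.3, 226.7]]
0.158 side [[310.9, 284.1], [318.2, 283.7], [311.1, 287.7], [318.5, 287.3], [311.5, 294.6], [318.8, 294.1]]
   wrist [[463.2, 241.4], [464.7, 226.6], [473.4, 241.3], [475.1, 226.7]]
0.16 side [[310.9, 284.7], [318.2, 284.3], [311.2, 288.3], [318.5, 287.9], [311.5, 295.2], [318.8, 294.7]]
   wrist [[464.9, 241.4], [466.5, 226.6], [475.1, 241.3], [476.7, 226.7]]
```

View pics/c17.png

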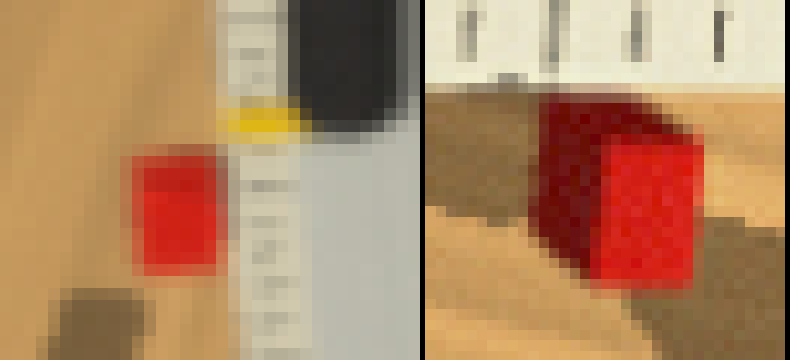

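```bash
sed -e 's/roi\[230:330,290:350\]=1/roi[235:330,290:350]=1/' ptr.py > ptr2.py; for k in s10 s12; do python3 ptr2.py $k | tail -3; done; python3 - <<'E'
import cv2
a=cv2.imread('pics/s10.png')[230:265,300:345];b=cv2.imread('pics/s12.png')[230:265,300:345]
import numpy as np
cv2.imwrite('pics/c18.png',cv2.resize(np.hstack([a,b]),None,fx=8.5,fy=8.5,interpolation=cv2.INTER_NEAREST))
E
```

```text
yel 317 321 245 245 319.0 245.0 5
ptr [ 0.5213 -0.1663  0.015 ] along 0.002789678395772906 lat -0.014364232118802302
ptr tip [ 0.5261 -0.1656  0.015 ] along 0.0023143517273107937 lat -0.01924920334430265
yel 317 321 245 246 318.6666666666667 245.16666666666666 6
ptr [ 0.522  -0.1655  0.015 ] along 0.0033968935550193636 lat -0.015214626131400585
ptr tip [ 0.5257 -0.1636  0.015 ] along 0.004372545340479099 lat -0.01935243299872546
```

View pics/c18.png

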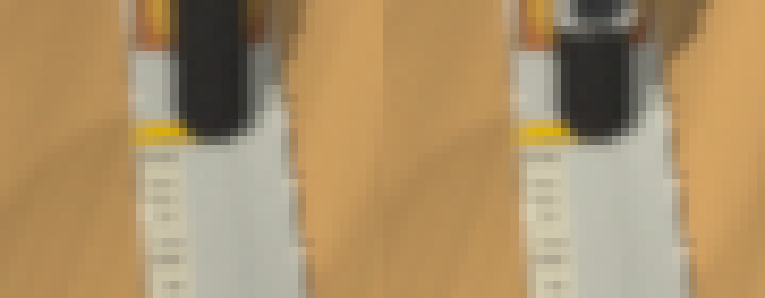

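```bash
python3 go.py .4728 -.0216 .0315 103.8
```

```text
[0.0001, 0.0182, -0.0003, -0.0166, 0.0067, 0.0012] 14.8
```

Emit:
servo_tool --pt "0 0.004 0 -0.004 0.002 0 0.01" --pt "0 0.009 0 -0.008 0.004 0 0.01" --pt "0 0.014 0 -0.012 0.006 0 0.01" --pt "0 0.018 0 -0.016 0.007 0 0.01" --pt "0 0.02 0 -0.016 0.007 0 0.01" --pt "0 0.02 0 -0.016 0.007 0 0.01" --pt "0 0.02 0 -0.016 0.007 0 0.01"

```text
time: 15.38
tcp_pos: [0.4731, -0.0237, 0.0314]
tool_rot: [[-0.971, -0.239, 0.002], [-0.239, 0.971, -0.009], [0.0, -0.009, -1.0]]
contact_force: [-0.9, -10.3, 0.8]
finger_gap: 0.0206
```

```bash
python3 shot.py side s14; python3 ptr.py s14; python3 -c "
import cv2,numpy as np
a=cv2.imread('pics/s14.png')[265:305,295:345]
cv2.imwrite('pics/c19.png',cv2.resize(a,None,fx=12,fy=12,interpolation=cv2.INTER_NEAREST))"
```

```text
[ 0.47308865 -0.02368131  0.03143694] 15.3833 0.020636794182095353
red 311 317 285 294 314.09090909090907 289.27272727272725
mark top back [ 0.5031 -0.0151  0.02  ] along 0.1539932064805005 lat -0.0330671627658989
mark bottom front [ 0.5018 -0.0048  0.    ] along 0.16425268888212147 lat -0.03428746268490325
mark centroid @.010 [ 0.5021 -0.0085  0.012 ] along 0.1606084470824834 lat -0.03366898754262815
yel 320 325 286 287 322.27272727272725 286.45454545454544 11
ptr [ 0.4854 -0.017   0.015 ] along 0.1563834011142699 lat -0.015391563294434727
ptr tip [ 0.4903 -0.0161  0.015 ] along 0.15607667979178896 lat -0.020369342890501223
```

View pics/c19.png

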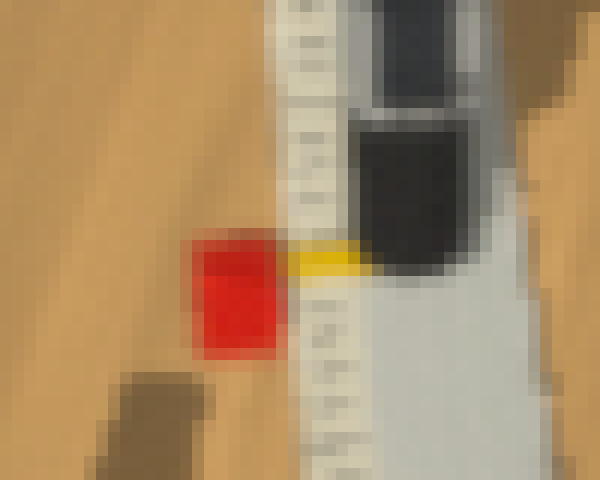

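View pics/s14.png

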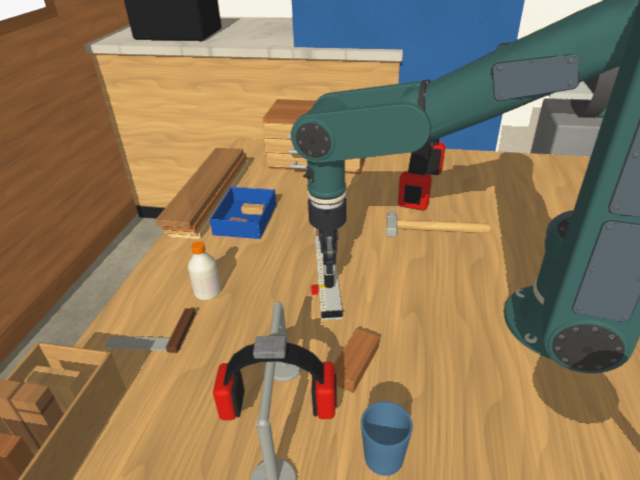

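Emit:
servo_tool --pt "0 0.004 0 -0.012 0.002 0 0.01" --pt "0 0.006 0 -0.012 0.002 0 0.01" --pt "0 0.006 0 -0.012 0.002 0 0.01" --pt "0 0.006 0 -0.012 0.002 0 0.01" --pt "0 0.006 0 -0.012 0.002 0 0.01" --pt "0 0.006 0 -0.012 0.002 0 0.01"

```text
time: 15.93
tcp_pos: [0.4726, -0.022, 0.0315]
tool_rot: [[-0.971, -0.238, -0.001], [-0.238, 0.971, -0.006], [0.002, -0.005, -1.0]]
contact_force: [0.9, -10.7, -0.7]
finger_gap: 0.0203
```

```bash
python3 shot.py side s15; python3 ptr.py s15|tail -3; python3 -c "
import cv2,numpy as np
a=cv2.imread('pics/s15.png')[265:305,295:345]
cv2.imwrite('pics/c20.png',cv2.resize(a,None,fx=12,fy=12,interpolation=cv2.INTER_NEAREST))"
```

```text
[ 0.47257804 -0.02202491  0.03146283] 15.9333 0.02029580433587349
yel 320 324 286 287 322.22222222222223 286.55555555555554 9
ptr [ 0.4854 -0.0167  0.015 ] along 0.1567065963356414 lat -0.015521619365948406
ptr tip [ 0.49   -0.0145  0.015 ] along 0.15772554453442733 lat -0.020460345609347345
```

View pics/c20.png

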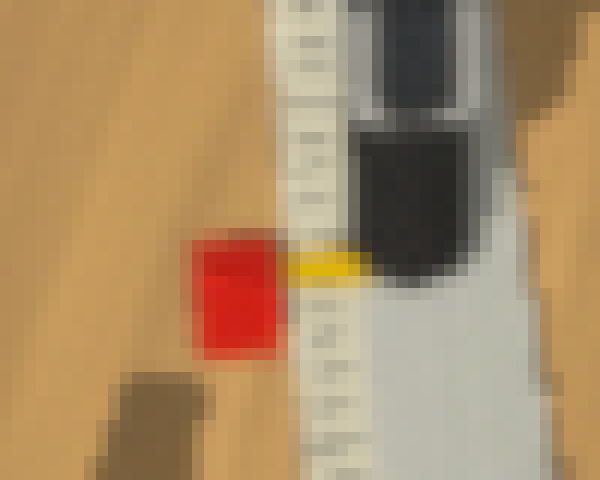

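Emit:
servo_tool --pt "0 0.005 0 -0.01 0.001 0 0.01" --pt "0 0.005 0 -0.01 0.001 0 0.01" --pt "0 0.005 0 -0.01 0.001 0 0.01" --pt "0 0.005 0 -0.01 0.001 0 0.01" --pt "0 0.005 0 -0.01 0.001 0 0.01" --pt "0 0.005 0 -0.01 0.001 0 0.01" --pt "0 0.005 0 -0.01 0.001 0 0.01" --pt "0 0.005 0 -0.01 0.001 0 0.01" --pt "0 0.005 0 -0.01 0.001 0 0.01"

```text
time: 16.73
tcp_pos: [0.4724, -0.0214, 0.0315]
tool_rot: [[-0.971, -0.238, -0.002], [-0.238, 0.971, -0.005], [0.003, -0.005, -1.0]]
contact_force: [0.7, -11.0, -0.1]
finger_gap: 0.0203
```

```bash
python3 shot.py side s16; python3 shot.py side s17; python3 ptr.py s17|tail -3; python3 -c "
import cv2,numpy as np
a=cv2.imread('pics/s17.png')
cv2.imwrite('pics/c21.png',np.hstack([cv2.resize(a[265:305,295:345],(500,400),interpolation=cv2.INTER_NEAREST),cv2.resize(a[300:440,200:350],(300,400))[:, :300]]))"
```

```text
[ 0.4724051  -0.02144602  0.03145719] 16.7333 0.020329281754788483
[ 0.47239623 -0.02144194  0.03143653] 16.7833 0.020889433356869384
yel 320 325 286 288 322.2 287.2 10
ptr [ 0.4851 -0.0146  0.015 ] along 0.15882489370883623 lat -0.01569518941547783
ptr tip [ 0.4897 -0.0129  0.015 ] along 0.15937026067760712 lat -0.020551119362275078
```

View pics/c21.png

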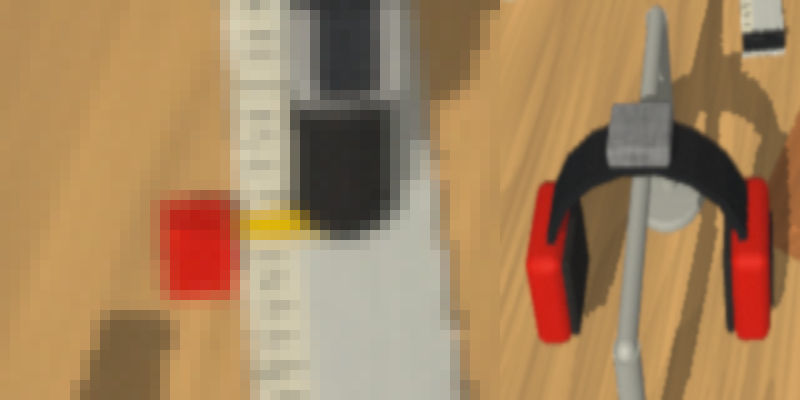

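Pointer is level with the mark at side rows 286–288, the hold is steady, and the muffs hang level. Handing in.

```bash
python3 -c "
from bench import job_done,observe
print(job_done());s=observe();print(s['time'],s['tcp_pos'],s['contact_force'],s['finger_gap'])"
```

```text
the job is handed in; nothing more can be done
None
the job is handed in; nothing more can be done
```

I hung the ear defenders over the middle of the rail and let go of them. I then pulled the gauge's grip out about 156 mm to the red mark and handed in while still holding it there. `job_done()` gave no verdict and nothing can be read after it, so the hold during the final second is unchecked.

**Last checks:**
- **Pointer:** in the side view it was at about 158.8 mm along the track, against about 158.2 mm for the mark. The arm's own travel (155.7 mm) against the other views' mark (about 155.3 mm) agrees within about 1 mm.
- **Hold:** the arm was steady against about 11 N from the spring, with the fingers shut on the grip (gap 20–21 mm).
- **Ear defenders:** hanging level and clear of the gripper. I did not measure their exact position on the rail afterwards.
- **Bench:** nothing else looked moved in the views, though I did not measure each object.

**Problems and disagreements:**
- **Missed grasp:** the first close on the ear defenders caught nothing. The real finger ends sit about 30 mm behind the reported TCP, so I opened, went lower and gripped again, allowing for this in the later moves.
- **Camera offset:** the side camera reads about 3 mm further along the track than the other views. I compared pointer and mark within that one view to cancel it.

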